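# Draw out the telescopic reach hook and take it up

### The arm

A 6-joint arm with a two-finger parallel gripper is mounted at the origin on the work surface. World frame = base frame: x ahead of the robot, y to its left, z up, the work surface at z = 0. Lengths are in mm, angles in rad, forces in N, time in s.
With the tool pointing down it reaches from about 350 to 975 mm from the base axis. Payload 7.1 kg.
Tool frame: the origin (TCP) lies at the centre of the arm's flange, where the gripper is bolted on; the fingertips stand 182 mm ahead of it and the grasp point (between the pads) lies 163 mm ahead of it; x points along the fingers, y is the direction in which the jaws open and shut, and the axes are right-handed (so a half turn about x gives the same grasp; the last joint's range is limited). The gripper opens to 88 mm and grips with 3 to 60 N. Pads are 20 mm wide; open, the fingers measure 115 mm over their backs; the gripper's body (75 mm by 178 mm) begins 61 mm behind the grasp point.
Start: joints at [-1.208, 0.423, 1.63, -0, 1.089, -0.019], TCP at [232.886, -579.975, 404.675] pointing down, gripper open.
Joint ranges: [-3, 3], [-0.9, 2.11], [0.09, 2.58], [-1.31, 4.45], [0.11, 2.69], [-2.54, 2.54]. Speed limits (rad/s): [2.39, 2.39, 3.01, 3.14, 3.14, 3.14].

### API

Orientations are given as a rotation vector (axis times angle).
In Python, from workcell import readout, viewer, workorder, models gives the robot as it stands. The module is installed in compiled form; this text tells all that it offers.
- The arm moves only by the tool apply_moves, never from a script. Its argument "commands" is a list that holds one entry, the list of rows, each a list of 4 numbers: the shift along the world's x, y, z in m, then the turn about the world's z in rad. A call has 1 to 8 rows; each row is the pose to reach, as a shift and turn from the pose commanded when the call began; what a row does not reach only later rows make up. A row lasts 1/8 s, in which the tool goes at most 62.5 mm and 10.7 degrees, less where a joint would pass 70% of its speed; a pose out of reach is approached as far as the arm can. A call with a gripper value outside its range is refused whole. "gripper" is the finger opening in m, from 0 to 0.0878, set as the call begins (left out, the last holds). The fingers move at their own pace and stop on an object; the grip force is fixed at half the most. Time passes only in rows, so rows that repeat a pose let the fingers close. It gives the time, the measured TCP pose, the force and the opening at its end, in the units of the state.
- readout.get_obs(): the state, without advancing time (a new reading comes with each control period).
- viewer.get_image(name): name is "scene" or "top" or "wrist"; returns a dict with "color" (400x640x3 uint8, red, green, blue), "vertical_fov" (degrees; the focal length in pixels is half the picture's height over the tangent of half this angle, whatever the lens; pixels are square), "cx", "cy" (the principal point, pixels), "rvec" (rotation vector, rad) and "tvec" (3), from world to camera coordinates, as OpenCV has them. Camera axes: x right, y down, z forward; pixel columns grow to the right and rows downward; lengths in mm; the calibration is good to about 2 mm. A picture is of the moment at which its call begins. There is no depth.
- workorder.close_job(): hands the job in, once; it reports no verdict.
Trained networks look in the newest picture that a camera, given by its name, has taken for a name from the list of things; names that differ only in an ending like _2 or _b are one class to them, and where a whole thing is asked for, a point or a joint stands for the part that bears it (a point fixed in the world has none). Each returns a list of dicts, best first, with "conf" (0 to 1); they miss things now and then, are a little off and sometimes report something else, mostly with a low value. They report only what shows in the picture. A call takes as long as a camera call.
- models.search_frame(camera, label): "position" ([x, y, z] in mm, in world coordinates, good to about 4 mm: the middle of the surface that is visible of it).
- models.place_of(camera, label): "position" ([x, y, z] in mm, in world coordinates, good to about 4 mm: a listed point, or the origin of a listed thing).
The state is a dict: "t": time; "qpos": joint angles; "qvel": joint speeds; "joint_torque": joint torques, N m; "ee_pos": TCP position; "orientation": TCP orientation; "ft_force": force on the tool from outside, world axes, zero at the start; "moment": the same for the moment, N m; "width": finger opening in mm.
Only numpy, scipy, OpenCV 4.12 (cv2) and the standard library are available. Lean on these libraries where they do the work, as an engineer would, in place of code of your own. Each camera call takes 0.05 s, during which the arm holds its last target.

### The job

Get the telescopic reach hook ready for fetching packets from the top prongs: squeeze in the lock button on the side of its collar and, with the hook still caught on the rack's bar, draw the handle back to the second stop, then let the button spring out so that the length is locked. Then take the pole by its handle, unhook it, lift it well clear of the rack (a good hand's breadth above where it lay) and finish while still holding it there in the air, roughly level and locked at full length. Handle it gently, as a hard squeeze of more than about 35 N cracks the thin plastic, and leave the bottle, jar, tin and carton where they stand.

Things in the scene. Friction and masses are not known exactly. Their poses are not given: they have to be found in the camera images.
- rack: Low green steel rack fixed on the counter, 367 x 162 mm. Origin on the counter, x along it towards the hook rung. Two round 8 mm cross bars (along y) between 12 mm square posts at y = +-75 (tops below z = 111): rung and rest bar. Each bar has two upright 6 mm prongs at y = +-21, up to 36 mm above its axis, that guide the pole. Between the bars only base rails, 12 mm high.
- rung (a point): Middle of the hook rung's axis: x = +165, z = 98 mm in the rack's frame. The rung may take the full pull of the hook.
- rest_bar (a point): Middle of the rest bar's axis: x = -190, z = 89 mm in the rack's frame.
- handle: Handle of the telescopic reach hook (loose; pole 0.21 to 0.28 kg in all). Origin on the pole's axis in the collar, at the button; x along the pole to the hook, z up as it lies, axis 105 mm above the counter. Grey collar x = -22 to 22, 30 wide (y), 28 high; behind it black ribbed grip to x = -300, 26 wide, 24 high. It lies loose across the rack, hook over the rung, grip on the rest bar.
- collar (a point): The handle's origin: pinch the collar here across its width (y), so that one finger presses the button. The button stands out of the collar's -y side, 20 long (x), 14 high mm; its face is 21 mm from the axis when out, 16 mm fully in. The plastic bears a squeeze of 35 N by each finger.
- balance (a point): Point on the grip's axis, x = -70 mm in the handle's frame: within 15 mm of it the pole balances when locked at full length.
- button (a joint): Lock button, m: 0 = sprung out (locked at a stop), 0.005 = fully in; spring 3.6 N at 0, 8.1 N fully in. Beyond 0.0035 it frees the tube. Let go between stops its pin rides on the tube, the button stays partly in and springs out at the next stop.
- tube (a joint): How far the tube is drawn out of the handle, m: 0 = stowed (start), first stop 0.060, second and last stop 0.120, solid end 0.121. Locked, it has about 2 mm of play. Slides with about 2 N of friction.
- hook (a point): Centre of the steel J hook's bend (6 mm rod, radius 14), opening towards the handle; starts at x = 97, z = -14 mm in the handle's frame. Its lower limb passes under the rung and ends 13 mm behind this point. Up to 10 mm of slack before the rung takes the pull. To unhook: raise 4 mm, push 22 to 34 mm towards the hook end, then lift; lifted without the push, the limb catches the rung.
- oil_bottle: Oil bottle, 68 mm across, 240 tall, standing beyond the hook end; origin at the centre of its underside. Leave alone.
- spice_jar: Spice jar, 60 mm across, 95 tall; origin at the centre of its underside. Leave alone.
- tin: Tin, 74 mm across, 100 tall; origin at the centre of its underside. Leave alone.
- carton: Closed carton, 160 x 120 x 80 tall mm; origin at the centre of its underside. Leave alone.

How it is judged:
By the outcome, as a careful person would: the job done as asked, in the order asked, and still so for the second after the job is handed in, while the arm keeps its last pose, push and grip.
It also fails if it takes over 51 s, if anything falls off the work surface, if the arm or the gripper's body presses on something with over 40 N, if the wrist force passes 120 N, or if a joint passes its speed limit or range.

## Working session

There is one attempt and no reset: what is moved stays moved. The work goes in short steps, Python scripts to look and compute and a tool call to move; the robot and the scene stay as the last step left them, time stands still between calls to the robot, and variables do not carry over. Pictures are saved under pics/ and viewed, and the job is handed in when it is done.

Besides the shell and the picture viewer there is one more tool, called as a command line: name --argument value ..., lists and objects as JSON in quotes. apply_moves: Moves the arm, as the interface text tells. Its arguments: {"type":"object","properties":{"commands":{"type":"array","items":{"type":"array","items":{"type":"array","items":{"type":"number"}}}},"gripper":{"type":"number"}},"required":["commands"]}

```bash
mkdir -p pics; cat > h.py <<'E'
import numpy as np, cv2
from workcell import readout, viewer, workorder, models
def snap(cam,fn):
    im=viewer.get_image(cam); cv2.imwrite('pics/'+fn,im['color'][:,:,::-1]); return im
def proj(im,p):
    R=cv2.Rodrigues(np.array(im['rvec'],float))[0]; c=R@np.array(p,float)+np.array(im['tvec'],float).ravel()
    f=200/np.tan(np.radians(im['vertical_fov'])/2); return im['cx']+f*c[0]/c[2], im['cy']+f*c[1]/c[2]
def ray(im,u,v,z):
    R=cv2.Rodrigues(np.array(im['rvec'],float))[0]; t=np.array(im['tvec'],float).ravel()
    f=200/np.tan(np.radians(im['vertical_fov'])/2); d=R.T@np.array([(u-im['cx'])/f,(v-im['cy'])/f,1]); o=-R.T@t
    return o+d*(z-o[2])/d[2]
def st():
    o=readout.get_obs(); print({k:np.round(o[k],3).tolist() for k in ('t','ee_pos','orientation','ft_force','width','qpos')})
E
python3 - <<'E'
from h import *
st()
for c in('scene','top'):
    im=snap(c,c+'0.png')
    for l in ['rack','rung','rest_bar','handle','collar','balance','hook','button','oil_bottle','spice_jar','tin','carton']:
        r=models.place_of(c,l) if l!='button' else models.search_frame(c,l)
        print(c,l,[(np.round(x['position']).tolist(),round(x['conf'],2)) for x in r[:2]])
E
```

```text
{'t': 0.0, 'ee_pos': [232.787, -579.74, 403.911], 'orientation': [2.013, 0.391, -2.013], 'ft_force': [-0.019, 0.23, -0.175], 'width': 87.746, 'qpos': [-1.208, 0.424, 1.631, 0.0, 1.089, -0.019]}
scene rack [([505.0, 40.0, -1.0], 0.74), ([524.0, -152.0, 89.0], 0.45)]
scene rung [([498.0, 206.0, 98.0], 0.71), ([759.0, -180.0, 4.0], 0.64)]
scene rest_bar [([523.0, -151.0, 91.0], 0.64)]
scene handle [([504.0, 114.0, 106.0], 0.65)]
scene collar [([503.0, 114.0, 104.0], 0.72)]
scene balance [([510.0, 47.0, 104.0], 0.94)]
scene hook [([494.0, 211.0, 89.0], 0.41)]
scene button []
scene oil_bottle []
scene spice_jar [([790.0, 137.0, -0.0], 0.75)]
scene tin [([761.0, -178.0, 3.0], 0.85)]
scene carton [([580.0, -545.0, -3.0], 0.83)]
top rack [([509.0, 41.0, 0.0], 0.94)]
top rung [([496.0, 210.0, 98.0], 0.68)]
top rest_bar [([523.0, -147.0, 90.0], 0.78)]
top handle [([500.0, 116.0, 107.0], 0.98)]
top collar [([504.0, 119.0, 102.0], 0.96)]
top balance [([512.0, 49.0, 107.0], 0.96)]
top hook [([494.0, 211.0, 94.0], 0.43)]
top button []
top oil_bottle [([481.0, 459.0, 2.0], 0.86)]
top spice_jar [([790.0, 135.0, -2.0], 0.91), ([510.0, 44.0, 105.0], 0.58)]
top tin [([758.0, -176.0, 0.0], 0.85)]
top carton [([582.0, -542.0, 5.0], 0.76)]
```

View pics/scene0.png

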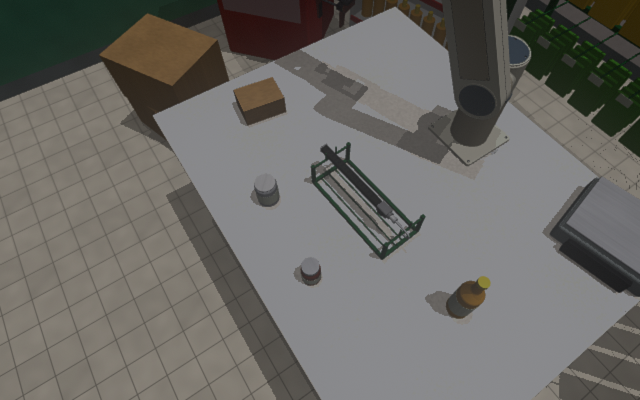

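View pics/top0.png

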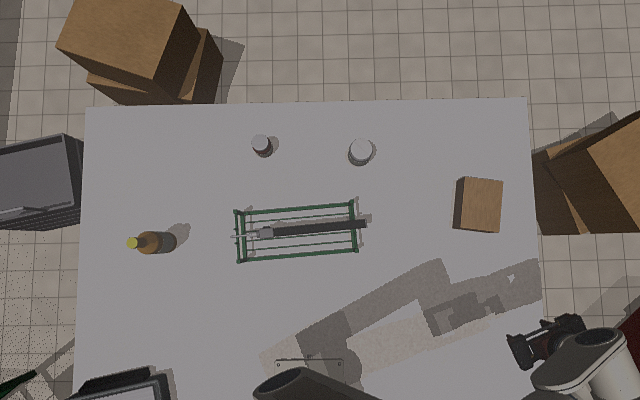

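```bash
python3 - <<'E'
from h import *
o=readout.get_obs();print(np.round(cv2.Rodrigues(np.array(o['orientation']))[0],3))
im=viewer.get_image('top');print(im['vertical_fov'])
c=im['color'][170:290,200:400];cv2.imwrite('pics/topz.png',cv2.resize(c,(800,480),interpolation=cv2.INTER_CUBIC)[:,:,::-1])
E
```

```text
[[ 0.     0.373 -0.928]
 [-0.    -0.928 -0.373]
 [-1.     0.    -0.   ]]
53.24430317384053
```

View pics/topz.png

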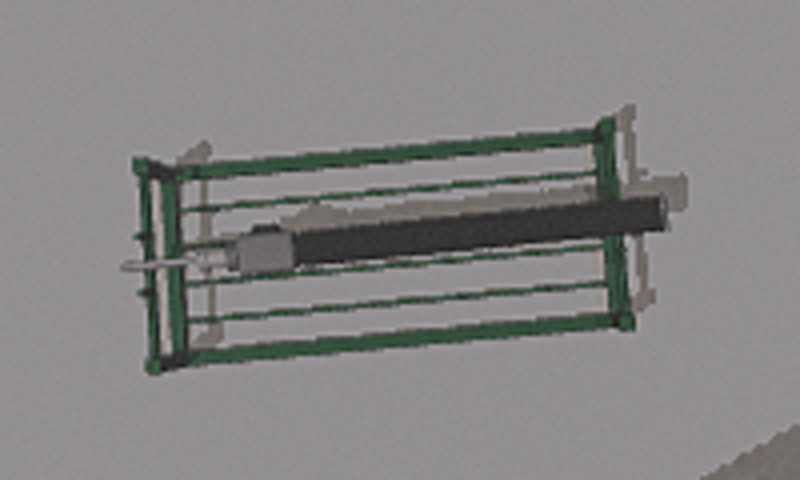

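```bash
python3 - <<'E'
from h import *
im=viewer.get_image('top')
for x,y in[(660,212),(480,231),(300,249),(265,252),(235,255),(130,266),(265,232)]:
    print(x,y,np.round(ray(im,200+x/4,170+y/4,112 if x!=130 else 100),1))
E
```

```text
660 212 [ 529.5 -182.   112. ]
480 231 [517.9 -47.1 112. ]
300 249 [507.   87.7 112. ]
265 252 [505.3 113.9 112. ]
235 255 [503.5 136.3 112. ]
130 266 [496.9 217.7 100. ]
265 232 [520.2 113.8 112. ]
```

apply_moves --commands '[[[0.03, 0.06, 0.02, 0.16], [0.06, 0.12, 0.02, 0.32], [0.1, 0.18, 0.02, 0.48], [0.135, 0.25, 0.02, 0.64], [0.17, 0.32, 0.02, 0.8], [0.2, 0.39, 0.02, 0.96], [0.23, 0.46, 0.02, 1.12], [0.25, 0.52, 0.02, 1.28]]]' --gripper 0.0878

```text
t: 2.4
ee_pos: [454.0, -133.0, 425.1]
orientation: [1.138, 1.252, -1.138]
ft_force: [0.5, -0.5, -0.1]
width: 87.9
```

apply_moves --commands '[[[0.01, 0.06, 0, 0], [0.022, 0.12, 0, 0], [0.022, 0.175, 0, 0], [0.022, 0.175, 0, 0], [0.022, 0.175, 0, 0]]]'

```text
t: 3.02
ee_pos: [475.3, 40.0, 424.7]
orientation: [1.141, 1.251, -1.141]
ft_force: [-0.1, -0.6, 0.3]
width: 87.7
```

```bash
python3 - <<'E'
from h import *
st()
o=readout.get_obs();R=cv2.Rodrigues(np.array(o['orientation']))[0];print(np.degrees(np.arctan2(R[1,1],R[0,1])))
im=snap('wrist','w1.png')
for l in ['collar','handle','balance','hook','rung','rest_bar','rack']:
    print(l,[(np.round(x['position'],1).tolist(),round(x['conf'],2)) for x in models.place_of('wrist',l)[:2]])
print('button',models.search_frame('wrist','button')[:2])
print(proj(im,[504.5,115,119]))
E
```

```text
{'t': 3.025, 'ee_pos': [475.299, 40.032, 424.709], 'orientation': [1.141, 1.251, -1.141], 'ft_force': [-0.126, -0.595, 0.259], 'width': 87.718, 'qpos': [0.059, 0.178, 1.929, -0.0, 1.035, -0.033]}
5.272208850535161
collar [([506.5, 48.0, 100.4], 0.67)]
handle [([505.1, 115.7, 102.7], 0.77)]
balance [([509.5, 48.9, 100.5], 0.6)]
hook []
rung []
rest_bar []
rack [([508.4, 43.6, 0.0], 0.57)]
button []
(np.float64(364.2313027371327), np.float64(110.38830635500894))
```

View pics/w1.png

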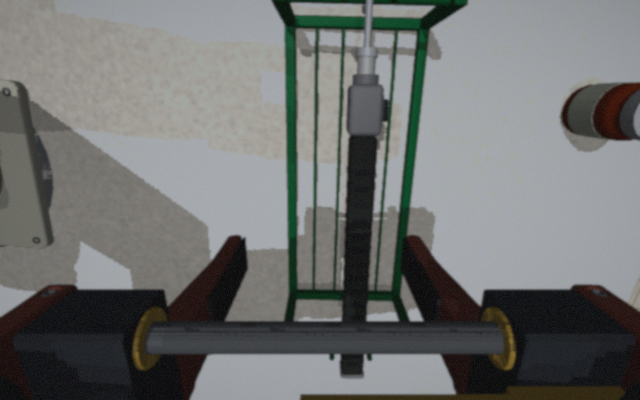

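```bash
python3 - <<'E'
from h import *
im=viewer.get_image('wrist')
c=im['color'][60:400,270:470];cv2.imwrite('pics/w1z.png',cv2.resize(c,(352,600),interpolation=cv2.INTER_CUBIC)[:,:,::-1])
c=im['color'][50:250,300:450];cv2.imwrite('pics/w1y.png',cv2.resize(c,(450,600),interpolation=cv2.INTER_CUBIC)[:,:,::-1])
E
```

```text
(no output)
```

View pics/w1y.png

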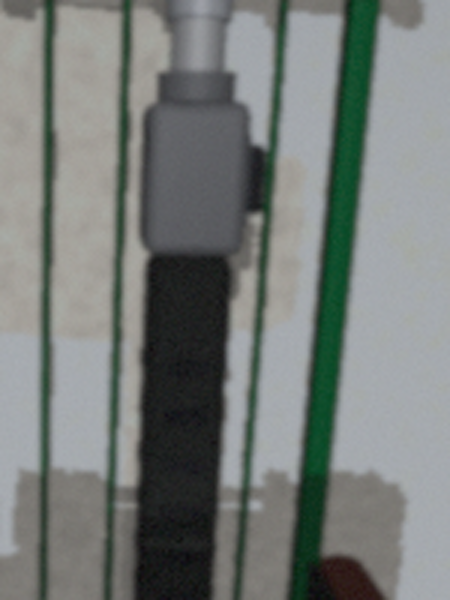

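```bash
python3 - <<'E'
from h import *
im=viewer.get_image('wrist')
for u,v,z in[(365.3,109,119),(362.4,150,117),(358,246.5,117),(352,368,117),(388,109,105)]:
    print(np.round(ray(im,u,v,z),1))
st()
E
```

```text
[505.5 115.9 119. ]
[507.7  80.1 117. ]
[515.6 -16.3 117. ]
[ 527.6 -169.9  117. ]
[527.8 117.4 105. ]
{'t': 3.575, 'ee_pos': [475.361, 39.781, 424.665], 'orientation': [1.142, 1.251, -1.142], 'ft_force': [-0.261, 0.132, 0.541], 'width': 87.489, 'qpos': [0.059, 0.178, 1.929, -0.0, 1.035, -0.032]}
```

apply_moves --commands '[[[0.015, 0.038, 0, -0.012], [0.0305, 0.0755, -0.03, -0.012], [0.0305, 0.0755, -0.08, -0.012], [0.0305, 0.0755, -0.08, -0.012], [0.0305, 0.0755, -0.08, -0.012]]]'

```text
t: 4.2
ee_pos: [506.3, 115.4, 345.8]
orientation: [1.151, 1.245, -1.151]
ft_force: [0.5, -0.6, -0.5]
width: 87.6
```

```bash
python3 - <<'E'
from h import *
st()
im=snap('wrist','w2.png')
print(proj(im,[505.3,115.5,119]))
E
```

```text
{'t': 4.2, 'ee_pos': [506.275, 115.428, 345.775], 'orientation': [1.151, 1.245, -1.151], 'ft_force': [0.54, -0.561, -0.451], 'width': 87.64, 'qpos': [0.201, 0.351, 1.908, 0.0, 0.882, 0.123]}
(np.float64(320.95917145613123), np.float64(221.5715970642887))
```

View pics/w2.png

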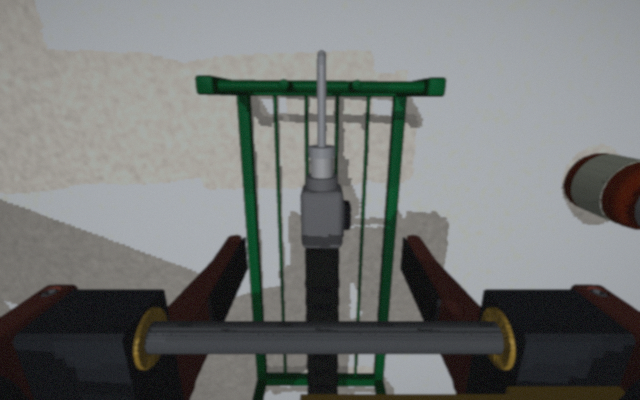

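```bash
python3 - <<'E'
from h import *
im=viewer.get_image('wrist')
for u,v,z in[(348,215,106),(322,214,119),(322,192,119),(322,237,119),(321,120,100),(322,86,102),(321,54,101)]:
    print(np.round(ray(im,u,v,z),1))
for l in ['collar','handle','hook','rung']:
    print(l,[(np.round(x['position'],1).tolist(),round(x['conf'],2)) for x in models.place_of('wrist',l)[:2]])
c=im['color'][150:270,260:400];cv2.imwrite('pics/w2y.png',cv2.resize(c,(700,600),interpolation=cv2.INTER_CUBIC)[:,:,::-1])
E
```

```text
[525.8 116.8 106. ]
[506.2 121.  119. ]
[505.  136.9 119. ]
[507.5 103.5 119. ]
[500.7 183.2 100. ]
[499.7 205.4 102. ]
[497.5 224.9 101. ]
collar [([504.9, 113.4, 104.5], 0.57)]
handle [([502.8, 118.3, 107.0], 0.63)]
hook [([497.1, 212.7, 89.9], 0.75)]
rung [([498.7, 205.3, 97.1], 0.64)]
```

View pics/w2y.png

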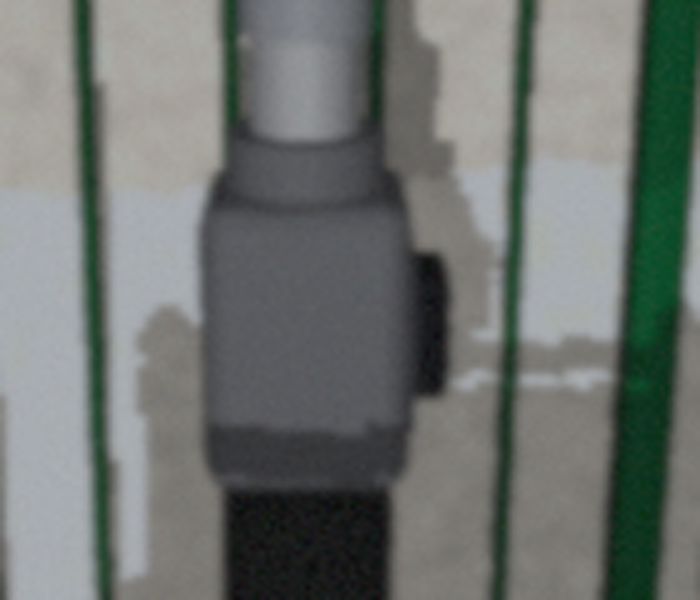

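apply_moves --commands '[[[0, 0.001, -0.03, 0], [0, 0.001, -0.055, 0], [0, 0.001, -0.078, 0], [0, 0.001, -0.078, 0], [0, 0.001, -0.078, 0]]]'

```text
t: 5.12
ee_pos: [506.3, 116.6, 267.6]
orientation: [1.152, 1.245, -1.15]
ft_force: [0.9, 0.4, -1.3]
width: 87.6
```

apply_moves --commands '[[[0, 0, 0, 0], [0, 0, 0, 0], [0, 0, 0, 0], [0, 0, 0, 0]]]' --gripper 0.05

```text
t: 5.62
ee_pos: [505.9, 116.6, 266.8]
orientation: [1.151, 1.245, -1.151]
ft_force: [0.3, 0.7, 0.5]
width: 52.0
```

```bash
python3 - <<'E'
from h import *
st()
im=snap('wrist','w3.png')
E
```

```text
{'t': 5.625, 'ee_pos': [505.899, 116.565, 266.824], 'orientation': [1.151, 1.245, -1.151], 'ft_force': [0.284, 0.738, 0.508], 'width': 52.005, 'qpos': [0.204, 0.48, 1.948, 0.0, 0.713, 0.125]}
```

View pics/w3.png

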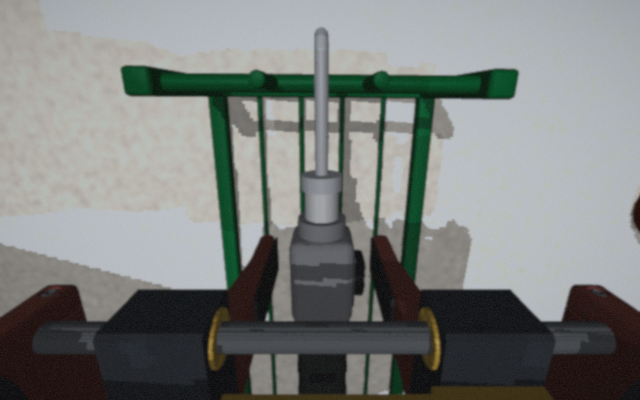

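apply_moves --commands '[[[0, 0, 0, 0], [0, 0, 0, 0], [0, 0, 0, 0], [0, 0, 0, 0]]]' --gripper 0.036

```text
t: 6.18
ee_pos: [506.0, 116.6, 266.7]
orientation: [1.151, 1.245, -1.15]
ft_force: [1.3, 1.5, -0.7]
width: 36.0
```

apply_moves --commands '[[[0, 0, 0, 0], [0, 0, 0, 0], [0, 0, 0, 0]]]' --gripper 0.028

```text
t: 6.55
ee_pos: [505.6, 116.5, 266.6]
orientation: [1.151, 1.246, -1.152]
ft_force: [-1.5, 0.4, 1.6]
width: 30.5
```

```bash
python3 - <<'E'
from h import *
st()
im=snap('wrist','w4.png')
st()
E
```

```text
{'t': 6.55, 'ee_pos': [505.603, 116.539, 266.597], 'orientation': [1.151, 1.246, -1.152], 'ft_force': [-1.473, 0.411, 1.565], 'width': 30.514, 'qpos': [0.204, 0.481, 1.948, 0.0, 0.714, 0.125]}
{'t': 6.6, 'ee_pos': [505.607, 116.55, 266.618], 'orientation': [1.151, 1.246, -1.152], 'ft_force': [-1.985, 0.38, 2.278], 'width': 30.411, 'qpos': [0.204, 0.48, 1.948, 0.0, 0.714, 0.125]}
```

View pics/w4.png

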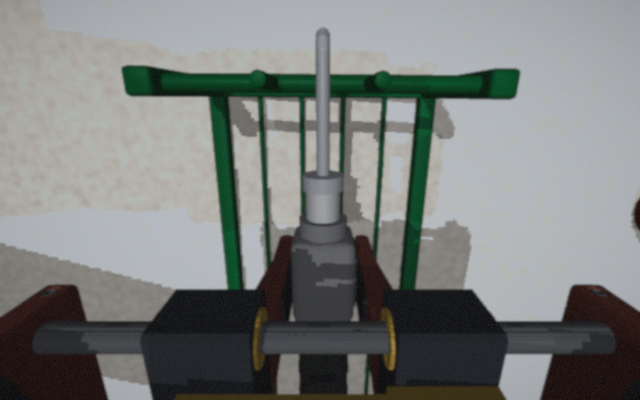

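apply_moves --commands '[[[0.0004, -0.005, 0, 0], [0.0008, -0.01, 0, 0], [0.0012, -0.015, 0, 0], [0.0016, -0.02, 0, 0], [0.002, -0.025, 0, 0], [0.0024, -0.03, 0, 0], [0.0024, -0.03, 0, 0]]]'

```text
t: 7.48
ee_pos: [508.5, 86.0, 266.8]
orientation: [1.151, 1.245, -1.151]
ft_force: [0.9, -1.6, 2.8]
width: 30.5
```

```bash
python3 - <<'E'
from h import *
st()
im=snap('wrist','w5.png')
E
```

```text
{'t': 7.475, 'ee_pos': [508.512, 85.97, 266.791], 'orientation': [1.151, 1.245, -1.151], 'ft_force': [0.93, -1.609, 2.812], 'width': 30.476, 'qpos': [0.145, 0.477, 1.955, -0.001, 0.709, 0.066]}
```

View pics/w5.png

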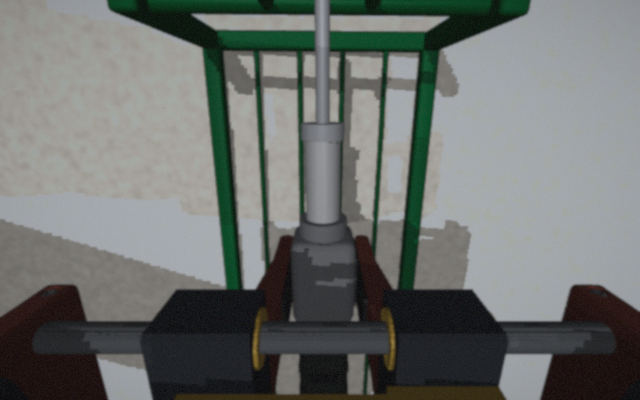

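apply_moves --commands '[[[0.0006, -0.007, 0, 0], [0.0011, -0.014, 0, 0], [0.0016, -0.021, 0, 0], [0.0022, -0.028, 0, 0], [0.0027, -0.035, 0, 0], [0.0033, -0.042, 0, 0], [0.0038, -0.049, 0, 0], [0.0043, -0.055, 0, 0]]]'

```text
t: 8.52
ee_pos: [512.6, 31.1, 266.8]
orientation: [1.151, 1.245, -1.151]
ft_force: [0.1, 6.1, 6.3]
width: 30.6
```

apply_moves --commands '[[[0.0005, -0.006, 0, 0], [0.0009, -0.012, 0, 0], [0.0013, -0.017, 0, 0], [0.0017, -0.022, 0, 0], [0.0021, -0.027, 0, 0], [0.0021, -0.027, 0, 0]]]'

```text
t: 9.28
ee_pos: [514.7, 3.8, 266.8]
orientation: [1.151, 1.245, -1.151]
ft_force: [1.4, 1.3, 5.6]
width: 30.4
```

```bash
python3 - <<'E'
from h import *
st()
im=snap('top','t6.png')
c=im['color'][170:290,200:400];cv2.imwrite('pics/t6z.png',cv2.resize(c,(800,480),interpolation=cv2.INTER_CUBIC)[:,:,::-1])
st()
E
```

```text
{'t': 9.275, 'ee_pos': [514.666, 3.849, 266.793], 'orientation': [1.151, 1.245, -1.151], 'ft_force': [1.396, 1.338, 5.64], 'width': 30.41, 'qpos': [-0.016, 0.476, 1.957, -0.001, 0.709, -0.094]}
{'t': 9.325, 'ee_pos': [514.688, 3.845, 266.804], 'orientation': [1.151, 1.245, -1.151], 'ft_force': [0.96, 1.751, 5.613], 'width': 30.513, 'qpos': [-0.016, 0.476, 1.957, -0.001, 0.709, -0.094]}
```

View pics/t6z.png

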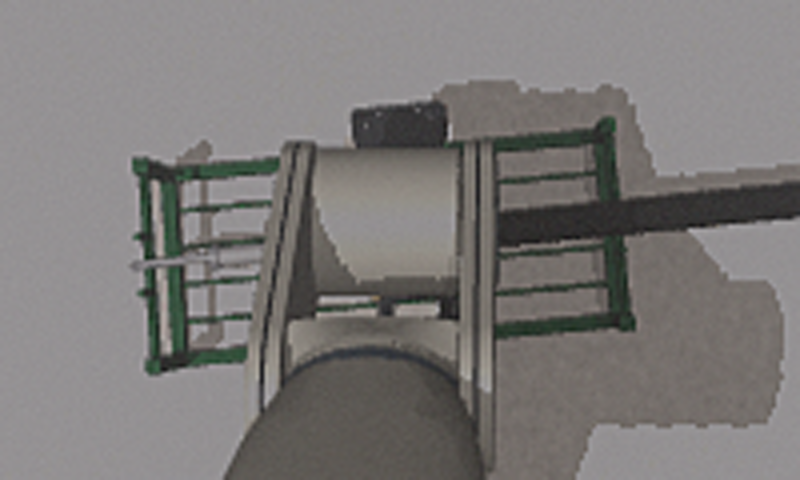

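apply_moves --commands '[[[0.0002, -0.002, 0, 0], [0.0003, -0.004, 0, 0], [0.0005, -0.006, 0, 0], [0.0006, -0.008, 0, 0], [0.0008, -0.01, 0, 0], [0.0008, -0.01, 0, 0]]]'

```text
t: 10.07
ee_pos: [515.4, -5.8, 266.8]
orientation: [1.151, 1.245, -1.151]
ft_force: [0.6, 4.0, 5.9]
width: 30.8
```

apply_moves --commands '[[[0.0001, -0.001, 0, 0], [0.0002, -0.002, 0, 0], [0.0002, -0.002, 0, 0]]]'

```text
t: 10.45
ee_pos: [515.6, -7.7, 266.8]
orientation: [1.151, 1.246, -1.151]
ft_force: [1.7, 5.4, 5.5]
width: 30.8
```

apply_moves --commands '[[[0.0001, -0.001, 0, 0], [0.0001, -0.001, 0, 0]]]'

```text
t: 10.7
ee_pos: [515.7, -8.7, 266.8]
orientation: [1.151, 1.246, -1.151]
ft_force: [1.1, 4.3, 6.0]
width: 30.4
```

apply_moves --commands '[[[0.0001, -0.001, 0, 0], [0.0001, -0.001, 0, 0]]]'

```text
t: 10.95
ee_pos: [515.8, -9.7, 266.8]
orientation: [1.151, 1.246, -1.151]
ft_force: [1.3, 4.7, 6.5]
width: 30.5
```

apply_moves --commands '[[[0.0001, -0.001, 0, 0], [0.0001, -0.001, 0, 0]]]'

```text
t: 11.2
ee_pos: [515.8, -10.7, 266.8]
orientation: [1.151, 1.246, -1.151]
ft_force: [-0.2, 5.8, 6.2]
width: 30.6
```

apply_moves --commands '[[[0.0001, -0.001, 0, 0], [0.0001, -0.001, 0, 0]]]'

```text
t: 11.45
ee_pos: [516.0, -11.7, 266.8]
orientation: [1.151, 1.246, -1.151]
ft_force: [1.6, 5.1, 6.4]
width: 30.8
```

apply_moves --commands '[[[0.0001, -0.001, 0, 0], [0.0001, -0.001, 0, 0]]]'

```text
t: 11.7
ee_pos: [515.9, -12.6, 266.8]
orientation: [1.151, 1.246, -1.151]
ft_force: [-0.4, 5.6, 6.1]
width: 30.6
```

apply_moves --commands '[[[0.0001, -0.001, 0, 0], [0.0001, -0.001, 0, 0]]]'

```text
t: 11.95
ee_pos: [516.0, -13.4, 266.9]
orientation: [1.151, 1.246, -1.151]
ft_force: [-1.1, 7.2, 8.7]
width: 30.8
```

apply_moves --commands '[[[0.0001, -0.001, 0, 0], [0.0001, -0.001, 0, 0]]]'

```text
t: 12.2
ee_pos: [516.0, -14.2, 266.9]
orientation: [1.152, 1.247, -1.151]
ft_force: [-1.1, 9.3, 10.6]
width: 30.8
```

apply_moves --commands '[[[0.0001, -0.001, 0, 0], [0.0001, -0.001, 0, 0]]]'

```text
t: 12.45
ee_pos: [516.1, -14.9, 267.0]
orientation: [1.152, 1.247, -1.151]
ft_force: [-1.8, 12.0, 10.7]
width: 30.6
```

```bash
python3 - <<'E'
from h import *
st()
im=snap('scene','s7.png')
c=im['color'][120:280,280:450];cv2.imwrite('pics/s7z.png',cv2.resize(c,(638,600),interpolation=cv2.INTER_CUBIC)[:,:,::-1])
im=snap('wrist','w7.png')
st()
E
```

```text
{'t': 12.45, 'ee_pos': [516.101, -14.859, 267.008], 'orientation': [1.152, 1.247, -1.151], 'ft_force': [-1.798, 12.041, 10.748], 'width': 30.567, 'qpos': [-0.052, 0.477, 1.953, 0.002, 0.712, -0.132]}
{'t': 12.55, 'ee_pos': [516.126, -14.874, 267.027], 'orientation': [1.152, 1.247, -1.151], 'ft_force': [-1.166, 12.438, 10.226], 'width': 30.614, 'qpos': [-0.052, 0.477, 1.953, 0.002, 0.712, -0.132]}
```

View pics/s7z.png

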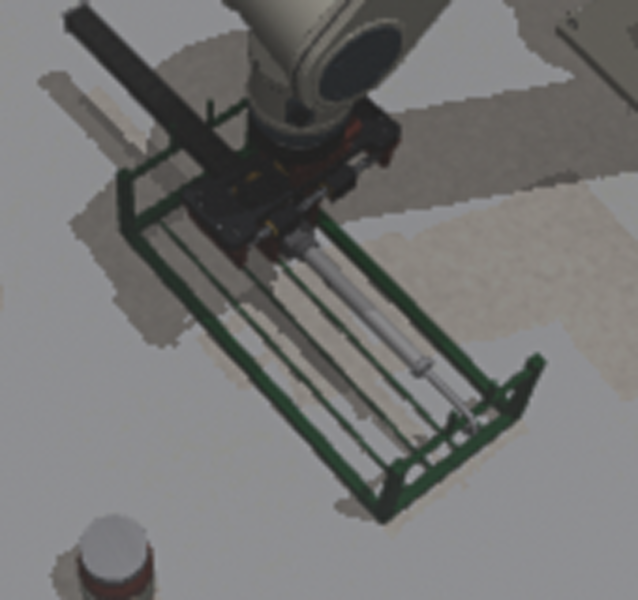

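View pics/w7.png

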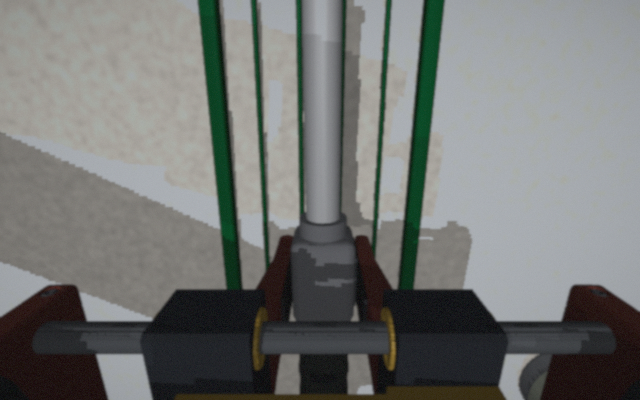

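apply_moves --commands '[[[-0.0001, 0.0015, 0, 0], [-0.0001, 0.0015, 0, 0]]]'

```text
t: 12.8
ee_pos: [516.1, -14.3, 267.0]
orientation: [1.15, 1.246, -1.151]
ft_force: [-0.7, 2.6, 10.2]
width: 30.7
```

apply_moves --commands '[[[0, 0, 0, 0], [0, 0, 0, 0], [0, 0, 0, 0], [0, 0, 0, 0]]]' --gripper 0.055

```text
t: 13.3
ee_pos: [516.0, -14.1, 266.3]
orientation: [1.15, 1.246, -1.152]
ft_force: [-0.1, 0.2, -0.1]
width: 55.0
```

```bash
python3 - <<'E'
from h import *
st()
im=snap('wrist','w8.png')
E
```

```text
{'t': 13.3, 'ee_pos': [516.002, -14.12, 266.294], 'orientation': [1.15, 1.246, -1.152], 'ft_force': [-0.064, 0.18, -0.1], 'width': 55.027, 'qpos': [-0.05, 0.478, 1.954, -0.0, 0.711, -0.129]}
```

View pics/w8.png

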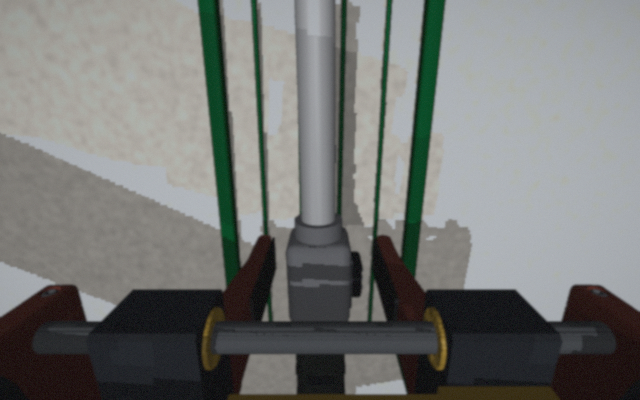

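apply_moves --commands '[[[0, 0, 0.001, 0], [0.0015, -0.02, 0.001, 0], [0.003, -0.04, 0.001, 0], [0.0045, -0.06, 0.001, 0], [0.0055, -0.07, 0.001, 0], [0.0055, -0.07, 0.001, 0]]]' --gripper 0.07

```text
t: 14.1
ee_pos: [521.9, -84.6, 267.6]
orientation: [1.152, 1.245, -1.152]
ft_force: [0.5, 1.0, 0.9]
width: 70.1
```

```bash
python3 - <<'E'
from h import *
st()
im=snap('wrist','w9.png')
for l in ['collar','handle','balance']:
    print(l,[(np.round(x['position'],1).tolist(),round(x['conf'],2)) for x in models.place_of('wrist',l)[:2]])
snap('top','t9.png');
for l in ['collar','handle','balance','hook']:
    print(l,[(np.round(x['position'],1).tolist(),round(x['conf'],2)) for x in models.place_of('top',l)[:2]])
E
```

```text
{'t': 14.1, 'ee_pos': [521.888, -84.562, 267.643], 'orientation': [1.152, 1.245, -1.152], 'ft_force': [0.472, 1.022, 0.866], 'width': 70.117, 'qpos': [-0.183, 0.489, 1.926, 0.0, 0.726, -0.261]}
collar [([511.1, -17.3, 105.6], 0.8)]
handle [([511.4, -12.8, 103.3], 0.68)]
balance [([516.4, -79.2, 105.0], 0.81)]
collar [([510.6, -11.3, 102.0], 0.73)]
handle [([511.1, -17.2, 107.7], 0.95), ([485.1, 454.9, -0.3], 0.29)]
balance []
hook [([490.3, 203.1, 92.7], 0.73), ([482.1, 460.3, 2.1], 0.35)]
```

View pics/w9.png

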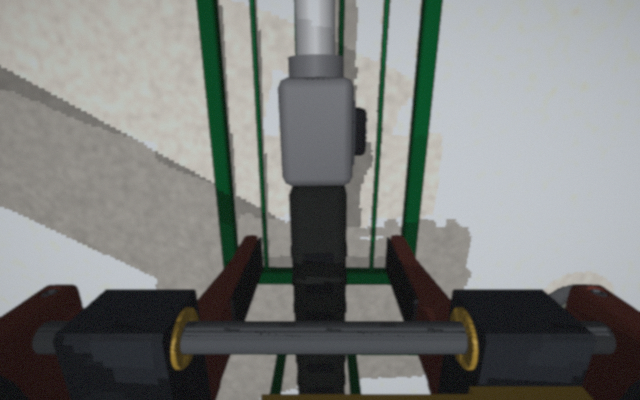

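apply_moves --commands '[[[-0.0025, 0, 0, 0], [-0.0025, 0, 0, 0], [-0.0025, 0, 0, 0]]]' --gripper 0.04

```text
t: 14.92
ee_pos: [519.3, -83.9, 267.7]
orientation: [1.151, 1.245, -1.151]
ft_force: [0.8, 0.7, 0.4]
width: 43.4
```

apply_moves --commands '[[[0, 0, 0, 0], [0, 0, 0, 0], [0, 0, 0, 0], [0, 0, 0, 0]]]' --gripper 0.022

```text
t: 15.42
ee_pos: [519.4, -84.0, 267.7]
orientation: [1.151, 1.245, -1.151]
ft_force: [0.6, -0.2, -0.8]
width: 25.6
```

apply_moves --commands '[[[0, 0, 0.002, 0], [0, 0, 0.004, 0], [0, 0, 0.004, 0], [0, 0, 0.004, 0]]]'

```text
t: 15.92
ee_pos: [519.3, -83.9, 271.6]
orientation: [1.151, 1.246, -1.151]
ft_force: [-1.1, -0.1, -2.4]
width: 26.3
```

apply_moves --commands '[[[-0.0004, 0.005, 0, 0], [-0.0008, 0.01, 0, 0], [-0.0012, 0.015, 0, 0], [-0.0016, 0.02, 0, 0], [-0.002, 0.025, 0, 0], [-0.0022, 0.028, 0, 0], [-0.0022, 0.028, 0, 0]]]'

```text
t: 16.8
ee_pos: [517.1, -55.7, 271.7]
orientation: [1.15, 1.246, -1.151]
ft_force: [0.0, -0.2, -2.1]
width: 25.9
```

```bash
python3 - <<'E'
from h import *
st()
im=snap('top','t10.png')
c=im['color'][170:290,200:400];cv2.imwrite('pics/t10z.png',cv2.resize(c,(800,480),interpolation=cv2.INTER_CUBIC)[:,:,::-1])
for l in ['collar','handle','balance','hook']:
    print(l,[(np.round(x['position'],1).tolist(),round(x['conf'],2)) for x in models.place_of('top',l)[:2]])
im=snap('scene','s10.png')
c=im['color'][120:280,280:450];cv2.imwrite('pics/s10z.png',cv2.resize(c,(638,600),interpolation=cv2.INTER_CUBIC)[:,:,::-1])
for l in ['collar','handle','balance','hook']:
    print(l,[(np.round(x['position'],1).tolist(),round(x['conf'],2)) for x in models.place_of('scene',l)[:2]])
E
```

```text
{'t': 16.8, 'ee_pos': [517.146, -55.707, 271.662], 'orientation': [1.15, 1.246, -1.151], 'ft_force': [0.039, -0.229, -2.147], 'width': 25.91, 'qpos': [-0.13, 0.473, 1.944, -0.0, 0.725, -0.21]}
collar []
handle [([510.8, 12.0, 108.6], 0.98)]
balance []
hook [([491.4, 229.7, 92.9], 0.5), ([481.3, 454.8, 3.9], 0.36)]
collar [([511.6, 11.7, 109.0], 0.63)]
handle [([513.0, 15.9, 107.4], 0.84)]
balance [([513.8, -55.1, 104.8], 0.87)]
hook [([491.3, 227.9, 93.1], 0.81)]
```

View pics/t10z.png

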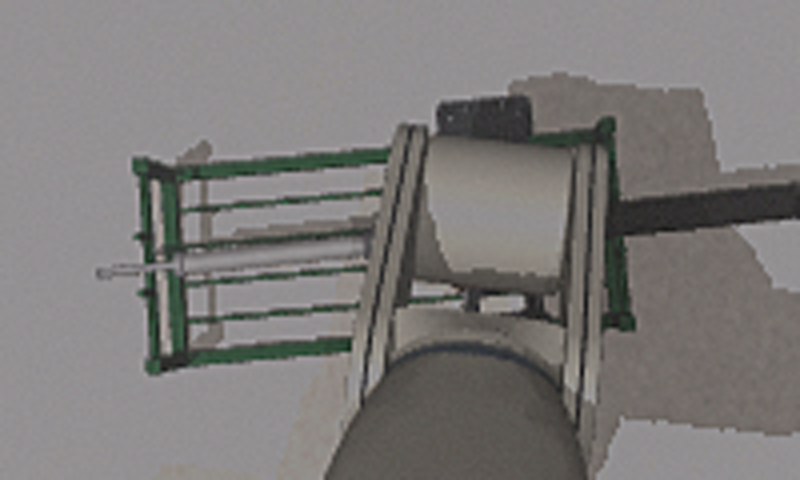

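View pics/s10z.png

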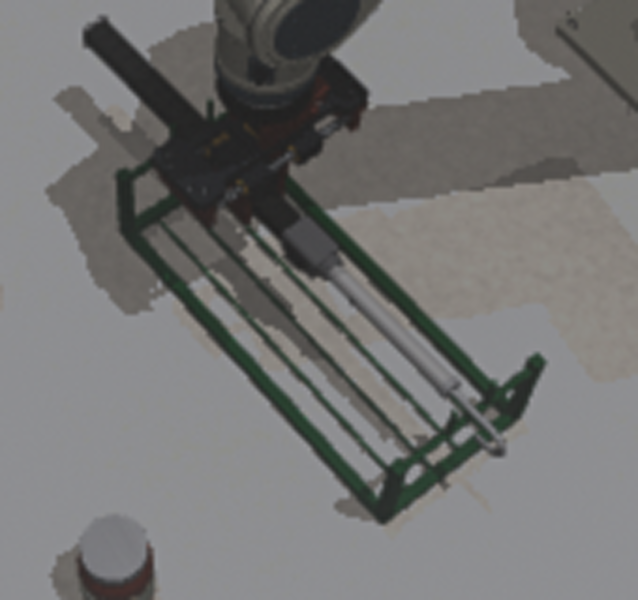

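apply_moves --commands '[[[-0.0002, 0.003, 0, 0], [-0.0002, 0.003, 0.005, 0], [-0.0002, 0.003, 0.01, 0], [-0.0002, 0.003, 0.015, 0], [-0.0002, 0.003, 0.02, 0]]]'

```text
t: 17.92
ee_pos: [517.0, -53.0, 292.2]
orientation: [1.151, 1.245, -1.151]
ft_force: [-0.5, -0.2, -2.5]
width: 26.0
```

```bash
python3 - <<'E'
from h import *
st()
im=snap('scene','s11.png')
for l in ['collar','handle','balance','hook']:
    print(l,[(np.round(x['position'],1).tolist(),round(x['conf'],2)) for x in models.place_of('scene',l)[:2]])
E
```

```text
{'t': 17.925, 'ee_pos': [517.009, -52.966, 292.172], 'orientation': [1.151, 1.245, -1.151], 'ft_force': [-0.499, -0.18, -2.509], 'width': 26.049, 'qpos': [-0.125, 0.437, 1.936, -0.0, 0.767, -0.204]}
collar [([508.9, 12.4, 127.3], 0.55)]
handle [([507.4, 16.9, 130.0], 0.57), ([511.7, 14.5, 126.5], 0.17)]
balance []
hook [([492.1, 232.4, 114.2], 0.61)]
```

apply_moves --commands '[[[0, 0, 0.01, 0], [0, 0, 0.03, 0], [0, 0, 0.05, 0], [0, 0, 0.075, 0], [0, 0, 0.1, 0], [0, 0, 0.12, 0], [0, 0, 0.14, 0], [0, 0, 0.145, 0]]]'

```text
t: 19.18
ee_pos: [517.1, -53.0, 438.2]
orientation: [1.152, 1.243, -1.149]
ft_force: [-0.2, -0.2, -2.6]
width: 25.8
```

apply_moves --commands '[[[0, 0, 0, 0], [0, 0, 0, 0], [0, 0, 0, 0], [0, 0, 0, 0]]]'

```text
t: 19.68
ee_pos: [516.9, -52.9, 436.2]
orientation: [1.15, 1.246, -1.151]
ft_force: [0.7, -0.3, -2.2]
width: 25.7
```

```bash
python3 - <<'E'
from h import *
st()
for c in('scene','wrist','top'):
    im=snap(c,c+'12.png')
    for l in ['collar','handle','balance','hook','oil_bottle','spice_jar','tin','carton']:
        print(c,l,[(np.round(x['position'],1).tolist(),round(x['conf'],2)) for x in models.place_of(c,l)[:1]])
E
```

```text
{'t': 19.675, 'ee_pos': [516.921, -52.93, 436.184], 'orientation': [1.15, 1.246, -1.151], 'ft_force': [0.684, -0.331, -2.196], 'width': 25.713, 'qpos': [-0.125, 0.23, 1.831, -0.0, 1.081, -0.204]}
scene collar [([510.5, 15.9, 272.6], 0.66)]
scene handle [([508.5, 18.4, 273.9], 0.91)]
scene balance [([513.1, -52.7, 273.7], 0.75)]
scene hook [([489.9, 234.9, 257.3], 0.73)]
scene oil_bottle [([484.3, 457.1, -0.2], 0.62)]
scene spice_jar [([790.5, 135.4, 1.1], 0.94)]
scene tin [([760.0, -179.2, 2.6], 0.77)]
scene carton [([582.8, -541.8, 0.1], 0.81)]
wrist collar [([508.1, 15.7, 274.9], 0.72)]
wrist handle [([508.4, 18.2, 275.1], 0.84)]
wrist balance [([512.0, -53.0, 268.8], 0.95)]
wrist hook []
wrist oil_bottle []
wrist spice_jar [([788.8, 139.1, -0.1], 0.96)]
wrist tin [([758.0, -175.4, -2.0], 0.97)]
wrist carton [([513.1, -51.6, 269.3], 0.61)]
top collar [([510.3, 18.5, 271.6], 0.77)]
top handle [([496.1, 210.2, 102.4], 0.64)]
top balance []
top hook [([490.5, 233.4, 260.4], 0.61)]
top oil_bottle [([481.0, 457.8, -1.5], 0.6)]
top spice_jar [([788.6, 136.0, -5.2], 0.93)]
top tin [([755.2, -176.5, 2.5], 0.69)]
top carton [([582.4, -545.9, 0.7], 0.63)]
```

View pics/wrist12.png

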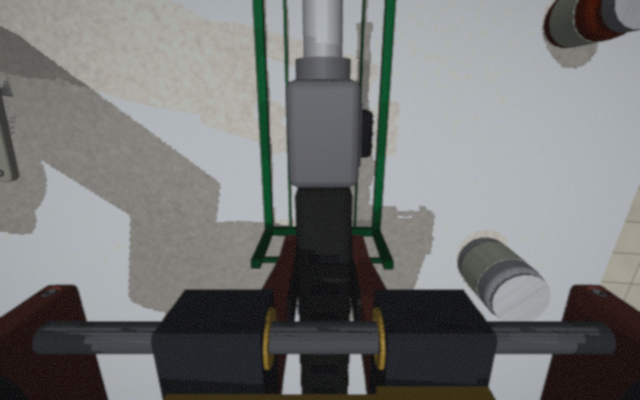

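View pics/scene12.png

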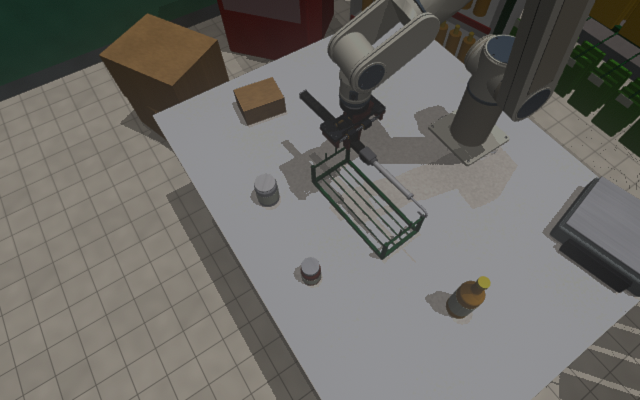

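```bash
python3 - <<'E'
from h import *
st(); print(workorder.close_job())
E
```

```text
{'t': 21.025, 'ee_pos': [516.971, -52.94, 436.677], 'orientation': [1.151, 1.245, -1.151], 'ft_force': [-0.531, 0.099, -2.827], 'width': 25.895, 'qpos': [-0.125, 0.229, 1.831, 0.0, 1.081, -0.204]}
the job is handed in; nothing more can be done
None
```

The pole is extended to the second stop and held in the air, about 168 mm above where it lay. I handed the job in at t = 21.0 s, within the 51 s limit.

**What I did:** I pinched the collar with the button under one finger and drew the handle back with the hook on the rung. I stopped when the pull rose to about 12 N, which I took as the solid end. I then eased off, released the button, and gripped the pole at the balance point. To unhook it, I raised it 4 mm, pushed it about 31 mm towards the hook end, and lifted.

**Last checks:**
- **Length:** collar to hook measured about 217 mm, which matches the tube fully drawn out.
- **Lock:** the wrist picture shows the button's face at its fully-out position, 21 mm from the axis. I judged this by sight and length only; I did not push on the tube to test the lock.
- **Level and held:** the measured heights of the collar and hook show it level. The wrist force is a steady 2.2–2.8 N, which fits the pole's weight, and the fingers read about 26 mm on the grip.
- **Grip force:** it stayed at the fixed setting of about 30 N, below the 35 N limit. Finger force itself is not measured.
- **Other objects:** the bottle, jar, tin and carton measured where they stood before, within about 5 mm.

A few network reports disagreed with the pictures, such as the top camera placing the handle at the rung at the end. I did not use those.

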